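# Load a vial into a turbidity meter with a push-push lid

## Task

Get the turbidity meter ready for a reading: press the front of its latched lid until the push-push latch lets go and the lid swings up by itself, stand the white-capped sample vial from the rack fully home in the meter's well, then swing the lid down and press it past the click so that it stays latched shut over the vial. Feel your way through both presses: the stroke is not the same on every meter, and the lid and meter must never be pushed with more than 15 N. Leave the other vials and everything else on the bench where they stand.

Things in the scene. Friction and masses are not known exactly. Their poses are not given: they have to be found in the camera images.
- meter: Turbidity meter, fixed: cream housing 179 x 136 mm, sloping front with navy keypad and display, dark plinth with the vial well under a slate-blue lid. Origin on the worktop; x from the keypad front (x = -97 mm) to the back (+82), y left, z up. Ledge 60 mm high, plinth on it 78 mm (x -17 to 72 mm, y +-36 mm); well at x = 22 mm, latch slot at x = -4 mm on the centre line.
- meter_lid (a joint): Lid hinge, axis along the meter's y, rad: 0 (+-0.01) latched shut, negative while pressed below that (to about -0.16), 1.8 fully open (leaning 13 degrees back past upright). A damped spring drives the lid open wherever the latch does not hold it, right up in 3 to 4 s; holding it down at lid_press takes 3 to 5 N near shut, 1 to 2 N further open, more if moved fast.
- lid_press (a point): Light 20 mm ring on the lid's top (outer) face near its front edge, 82 mm from the hinge line: press here, straight down, when the lid is shut. Site frame: z out of the top face, x toward the hinge. When the lid is up this face looks backward.
- lid_hinge (a point): Point on the lid's hinge line on the meter's centre line, 79 mm above the worktop, 76 mm behind the meter's origin, 54 mm behind the well.
- well_mouth (a point): Centre of the mouth of the vial well in the plinth's top, 78 mm above the worktop. The hole is 22 mm across with a 1.5 mm chamfer.
- well_floor (a point): Centre of the floor of the well, 34 mm below the mouth; the vial stands on it with 19 mm standing out of the plinth.
- rack: White 12-place vial rack, fixed, 64 x 170 x 34 mm; origin centre of its underside, long along its own y. Vials stand 6 mm above its underside in holes at x = +-13.5 mm and y = +-13.5, +-40.5, +-67.5 mm, 25 mm of them standing out above the rack.
- sample_vial: The sample: clear glass vial with a WHITE screw cap and clear content, 19.6 mm in diameter up to 42 mm, cap 17.6 mm in diameter from 43 to 53 mm, about 12 g; origin at the centre of its underside, z up along it. It stands in one of three places of the rack; take it by cap and neck from above.
- dark_vial_1: Vial of the same size with a BLUE cap and black content in the rack: leave alone. Origin centre of its underside.
- dark_vial_2: Second vial with a BLUE cap and black content in the rack: leave alone. Origin centre of its underside.
- dropper_bottle: Brown dropper bottle with rubber bulb, 36 mm in diameter, 103 mm tall: leave alone. Origin centre of its underside.
- beaker: Empty glass beaker, 54 mm in diameter, 68 mm tall: leave alone. Origin centre of its underside.
- timer: White bench timer standing on its edge, 20 x 68 x 60 mm: leave alone. Origin centre of its underside.
- petri_dish: Covered petri dish, 90 mm in diameter, 15 mm high: leave alone. Origin centre of its underside.
- tip_box: Blue pipette tip box with clear lid, 91 x 122 x 69 mm: leave alone. Origin centre of its underside.
- marker: Black-capped marker pen lying flat, 131 mm long, 17 mm thick: leave alone. Origin under its middle.
- lid_edge (a point): Middle of the free front edge of the lid's top face, 98 mm from the hinge line and 31 mm above it when shut. The lid is a cap 84 mm wide without handle, walls 4 mm, 27 mm clear inside. Open lids are shut by putting a finger down behind the top face about 20 mm below this edge, sweeping forward and down round the hinge in steady touch, then pressing at lid_press.
- latch_slot (a point): Slot (14 x 26 mm) in the plinth for the lid's latch pin, 80 mm from the hinge. Push-push latch: a press must take the lid 4 to 11 mm (at the pin) below its latched height; the depth is hidden and new every time. About 1 mm further is a firm stop where the force climbs steeply: 8 to 11 N felt there is done. Let up, the lid is then free, or at the next press caught. A short press changes nothing.

How it is judged:
By the outcome, as a careful person would: the job done as asked, in the order asked, and still so for the second after the job is handed in, with the robot touching nothing.
It also fails if it takes over 72 s, if anything falls off the work surface, if the arm or the gripper's body presses on something with over 40 N, if the wrist force passes 120 N, or if a joint passes its speed limit or range.

## Robot

A 6-joint arm with a two-finger parallel gripper is mounted at the origin on a cart in front of the work surface, level with it; the furniture and walls round the work are solid. World frame = base frame: x ahead of the robot, y to its left, z up, the work surface at z = 0. Lengths are in m, angles in degrees, forces in N, time in s.
With the tool pointing down it reaches from about 0.3 to 0.825 m from the base axis. Payload 5.4 kg.
Tool frame: the origin (TCP) lies where the fingers leave the gripper's body, on its centre line; the fingertips stand 88 mm ahead of it and the grasp point (between the pads) lies 69 mm ahead of it; z points along the fingers, y is the line along which they close (so a half turn about z gives the same grasp; the last joint's range is limited). The gripper opens to 92 mm and grips with 3 to 60 N. Pads are 20 mm wide; open, the fingers measure 128 mm over their backs; the gripper's body (75 mm by 189 mm) begins 69 mm behind the grasp point.
Start: joints at [58.321, 9.076, 91.501, -0, 79.423, -12.038], TCP at [0.193, 0.542, 0.303] pointing down, gripper open.
Joint ranges: [-166.64, 166.64], [-54.1, 131.32], [10.49, 154.53], [-73.88, 253.88], [9.74, 151.15], [-171.62, 171.62]. Speed limits (degrees/s): [147.25, 147.25, 180, 180, 180, 180].

## Interface

Orientations are given as [roll, pitch, yaw] about the fixed x, y, z axes, in that order (R = Rz(yaw) Ry(pitch) Rx(roll)).
In Python, from plant import r gives the robot as it stands.
- The arm moves only by the tool jog_arm, never from a script. Its argument "steps" is a list of rows, each a list of 7 numbers: the shift along the tool's x, y, z in mm, then the turn, a rotation vector about the tool's x, y, z in degrees, then the closure, from 0 (fully open) to 1 (shut). A call has 1 to 8 rows; each row is the pose to reach, as a shift and turn from the pose commanded when the call began, along the tool's axes at that moment; what a row does not reach only later rows make up. A row lasts 1/10 s, in which the tool goes at most 50 mm and 8.59 degrees, less where a joint would pass 70% of its speed; a pose out of reach is approached as far as the arm can. A call with a gripper value outside its range is refused whole. The fingers move at their own pace and stop on an object; "grip_force" is the grip in N (left out, the last holds). Time passes only in rows, so rows that repeat a pose let the fingers close. It gives the time, the measured TCP pose, the force, the opening and the grip force at its end, in the units of the state.
- r.read_state(): the state, without advancing time (a new reading comes with each control period).
- r.read_camera(name): name is "side" or "top"; returns a dict with "img" (400x640x3 uint8, blue, green, red), "intrinsics" (3x3 intrinsics, pixels), "eye" and "attitude" of the camera in the world. Camera axes: x right, y up, looking along -z (the intrinsics and any distortion apply to the point x, -y, -z); pixel columns grow to the right and rows downward; lengths in m; the calibration is good to about 2 mm. A picture is of the moment at which its call begins. There is no depth.
- r.sign_off(): hands the job in; it is judged then, once.
The state is a dict: "t": time; "joint_pos": joint angles; "joint_velocities": joint speeds; "joint_torque": joint torques, N m; "eef_pos": TCP position; "tool_rot": TCP orientation; "contact_force": force on the tool from outside, world axes, zero at the start; "wrist_torque": the same for the moment, N m; "opening": opening from 0.0 (shut) to 1.0 (fully open); "grasp_force": force on a finger pad.
Only numpy, scipy, OpenCV 4.12 (cv2) and the standard library are available. Lean on these libraries where they do the work, as an engineer would, in place of code of your own. Each camera call takes 0.05 s, during which the arm holds its last target. There are 200 camera calls.

## Working session

There is one attempt and no reset: what is moved stays moved. The work goes in short steps, Python scripts to look and compute and a tool call to move; the robot and the scene stay as the last step left them, time stands still between calls to the robot, and variables do not carry over. Pictures are saved under pics/ and viewed, at most 10 in all, crops included, and the job is handed in when it is done.

Besides the shell and the picture viewer there is one more tool, called by a JSON object that holds its "name" and its "arguments", one argument or row to a line. jog_arm: Moves the arm, as the interface text tells. Its arguments: {"type":"object","properties":{"steps":{"type":"array"},"grip_force":{"type":"number"}},"required":["steps"]}

```bash
mkdir -p pics; ls; python3 - <<'E'
from plant import r
import cv2
s=r.read_state(); print({k:s[k] for k in('t','eef_pos','tool_rot','contact_force','opening')})
for n in('side','top'):
    c=r.read_camera(n); cv2.imwrite(f'pics/{n}0.png',c['img']); print(n,c['intrinsics'],c['eye'],c['attitude'],[k for k in c])
E
```

```text
pics
{'t': 0.0, 'eef_pos': array([0.19307172, 0.54113496, 0.30174276]), 'tool_rot': array([-1.79896263e+02, -2.10691538e-02,  1.60354935e+02]), 'contact_force': array([ 0.13495522,  0.01693041, -0.16174731]), 'opening': 0.9977996042633889}
side [[368.60153412   0.         317.83139793]
 [  0.         368.60153412 203.18212162]
 [  0.           0.           1.        ]] [ 0.51997234 -0.86523379  0.55106577] [62.25952044  0.43198702  0.97396224] ['img', 'intrinsics', 'eye', 'attitude']
top [[374.92167608   0.         325.57782498]
 [  0.         374.92167608 199.3127741 ]
 [  0.           0.           1.        ]] [ 0.34717801 -0.04011733  1.10911201] [ 10.07390428   1.53389219 -88.48389201] ['img', 'intrinsics', 'eye', 'attitude']
```

View pics/side0.png

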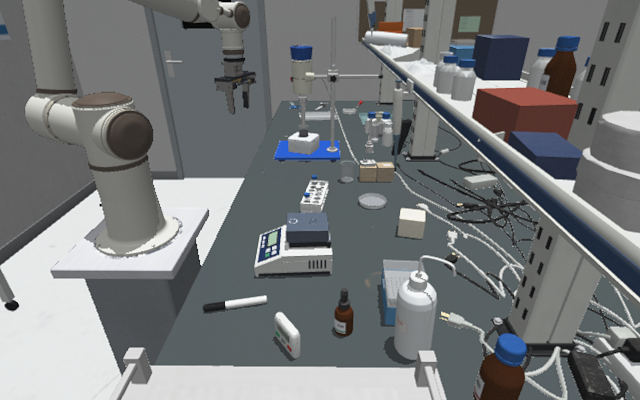

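View pics/top0.png

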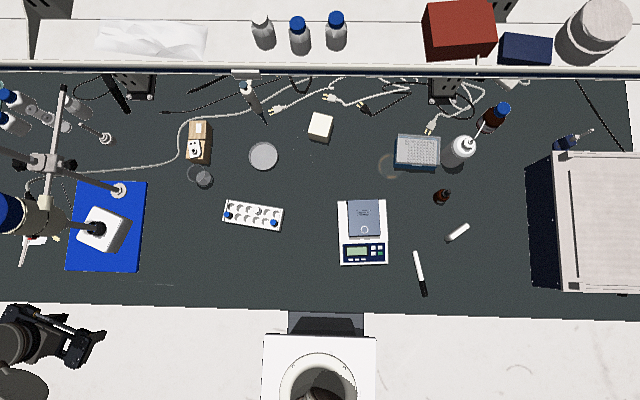

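The side view shows the meter at about (295,248) and the rack at (315,195). In the top view the meter is at (363,232) with the lid ring near (364,230), and the rack is at (253,214) with two blue caps.

```bash
cat > h.py <<'E'
from plant import r
import cv2, numpy as np
from scipy.spatial.transform import Rotation as R
def cam(n):
    c=r.read_camera(n); c['R']=R.from_euler('xyz',c['attitude'],degrees=True).as_matrix(); return c
def ray(c,u,v):
    d=np.linalg.inv(c['intrinsics'])@[u,v,1]; return c['R']@(d*[1,-1,-1])
def plane(c,u,v,z):
    d=ray(c,u,v); e=np.array(c['eye']); return e+d*(z-e[2])/d[2]
def proj(c,p):
    q=c['R'].T@(np.array(p)-c['eye']); q=c['intrinsics']@(q*[1,-1,-1]); return q[:2]/q[2]
E
python3 - <<'E'
from h import *
t=cam('top'); s=cam('side')
def crop(i,x,y,w,h,k): return cv2.resize(i[y:y+h,x:x+w],None,fx=k,fy=k,interpolation=cv2.INTER_CUBIC)
a=crop(t['img'],215,190,80,50,5); b=crop(t['img'],330,190,66,80,5); c=crop(s['img'],292,170,50,50,6); d=crop(s['img'],250,205,90,75,4)
C=np.zeros((600,800,3),np.uint8)
for im,x,y in((a,0,0),(b,420,0),(c,0,255),(d,310,0)):
    if im is d: x,y=310,400; im=im[:200]
    h=min(im.shape[0],600-y); w=min(im.shape[1],800-x); C[y:y+h,x:x+w]=im[:h,:w]
cv2.imwrite('pics/c1.png',C)
E
```

```text
(no output)
```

View pics/c1.png

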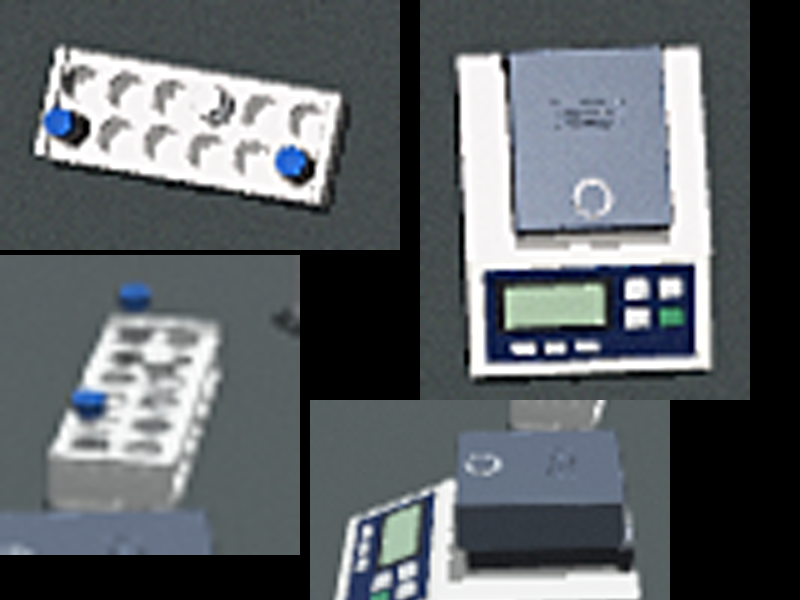

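The composite shows the white cap in the back row, 4th from the left (top pixel about (258,211)), and blue caps at the front-row ends. The lid ring is at about (364.4,229.4).

```bash
python3 - <<'E'
from h import *
t=cam('top'); s=cam('side')
def comps(c,x0,y0,x1,y1,lo,hi):
    m=cv2.inRange(cv2.cvtColor(c['img'],cv2.COLOR_BGR2HSV)[y0:y1,x0:x1],lo,hi)
    n,l,st,ce=cv2.connectedComponentsWithStats(m)
    return [(ce[i]+[x0,y0],st[i,4]) for i in range(1,n) if st[i,4]>4]
print('top blue');B=[]
for ce,a in comps(t,215,190,295,240,(100,150,100),(125,255,255)):
    p=plane(t,*ce,0.057); B.append(p); print(ce,a,p.round(4))
print('side blue')
for ce,a in comps(s,292,170,342,260,(100,150,100),(125,255,255)):
    print(ce,a,plane(s,*ce,0.056).round(4))
B=sorted(B,key=lambda p:-p[1]); d=(B[0]-B[-1])[:2]; print('len',np.linalg.norm(d)); y=d/np.linalg.norm(d); x=np.array([y[1],-y[0]])
print('rack yaw',np.degrees(np.arctan2(x[1],x[0])))
o=(B[0]+B[-1])[:2]/2+13.5e-3*x; print('rack o',o); v=o+x*.0135-y*.0135; print('vial',v,'proj top',proj(t,[*v,.059]),'side',proj(s,[*v,.059]))
# corners of rack
for u,w in((57,46),(342,93)): print('rack corner',plane(t,215+u/5,190+w/5,.034).round(4))
print('ring',plane(t,364.4,229.4,.110).round(4), 'side',plane(s,250+173/4,205+64/4,.110).round(4))
for u,w in((510,52),(662,47),(672,222),(517,231)): print('lid',plane(t,330+(u-420)/5,190+w/5,.110).round(4))
for u,w in((470,378),(712,370)): print('front',plane(t,330+(u-420)/5,190+w/5,.0).round(4))
for u,w in((457,55),(700,47)): print('back60',plane(t,330+(u-420)/5,190+w/5,.06).round(4))
E
```

```text
top blue
[226.08695652 213.7826087 ] 23 [0.4853 0.2757 0.057 ]
[272.51851852 221.88888889] 27 [0.4652 0.1415 0.057 ]
side blue
[314. 176.] 11 [0.484  0.2719 0.056 ]
[306.  193.5] 10 [0.4632 0.139  0.056 ]
len 0.13564164486150926
rack yaw -8.524988991519885
rack o [0.48858281 0.20661837]
vial [0.4999324  0.19126628] proj top [255.64992365 209.25654808] side [318.34787828 185.3446144 ]
rack corner [0.5314 0.2848 0.034 ]
rack corner [0.5073 0.1157 0.034 ]
ring [ 0.4449 -0.1142  0.11  ] side [ 0.446  -0.1171  0.11  ]
lid [ 0.5223 -0.0693  0.11  ]
lid [ 0.5268 -0.1512  0.11  ]
lid [ 0.4326 -0.1566  0.11  ]
lid [ 0.4259 -0.0746  0.11  ]
front [ 0.3484 -0.0524  0.    ]
front [ 0.3567 -0.1927  0.    ]
back60 [ 0.5287 -0.0408  0.06  ]
back60 [ 0.5363 -0.1782  0.06  ]
```

{"name": "jog_arm", "arguments": {
  "steps": [
    [-31,-36.5,4,0,0,-5,1],
    [-62,-73,8,0,0,-10,1],
    [-94,-109.5,12,0,0,-15,1],
    [-125,-146,16,0,0,-19.65,1],
    [-156,-182.5,20,0,0,-19.65,1],
    [-187,-219,24,0,0,-19.65,1],
    [-219,-255.5,28,0,0,-19.65,1],
    [-250,-292,32,0,0,-19.65,1]
  ],
  "grip_force": 10
}}

```text
t: 1.1
eef_pos: [0.3308, 0.1808, 0.2708]
tool_rot: [180.0, 0.1, -180.0]
contact_force: [0.7, 0.6, 0.9]
opening: 0.329
grasp_force: 0.0
```

{"name": "jog_arm", "arguments": {
  "steps": [
    [-17,-43,5,0,0,0,1],
    [-34,-86,10,0,0,0,1],
    [-51,-129,15,0,0,0,1],
    [-68,-172,20,0,0,0,1],
    [-85,-215,30,0,0,0,1],
    [-102,-258,40,0,0,0,1],
    [-115,-298,50,0,0,0,1],
    [-115,-298,50,0,0,0,1]
  ]
}}

```text
t: 1.9
eef_pos: [0.4461, -0.1193, 0.2197]
tool_rot: [-180.0, -0.1, 179.7]
contact_force: [0.2, 0.5, 0.3]
opening: 0.001
grasp_force: 0.0
```

{"name": "jog_arm", "arguments": {
  "steps": [
    [0,4,8,0,0,0,1],
    [0,4,14,0,0,0,1],
    [0,4,18,0,0,0,1],
    [0,4,20,0,0,0,1],
    [0,4,22,0,0,0,1],
    [0,4,23,0,0,0,1],
    [0,4,24,0,0,0,1],
    [0,4,24,0,0,0,1]
  ]
}}

```text
t: 2.7
eef_pos: [0.4456, -0.1114, 0.1969]
tool_rot: [180.0, -0.0, -180.0]
contact_force: [-3.6, 2.0, 4.4]
opening: 0.004
grasp_force: 1.9
```

{"name": "jog_arm", "arguments": {
  "steps": [
    [0,0,1,0,0,0,1],
    [0,0,1,0,0,0,1],
    [0,0,2,0,0,0,1],
    [0,0,2,0,0,0,1]
  ]
}}

```text
t: 3.1
eef_pos: [0.4455, -0.1117, 0.1946]
tool_rot: [-180.0, -0.0, -180.0]
contact_force: [-3.5, -0.5, 3.8]
opening: 0.007
grasp_force: 2.2
```

{"name": "jog_arm", "arguments": {
  "steps": [
    [0,0,1,0,0,0,1],
    [0,0,1,0,0,0,1],
    [0,0,2,0,0,0,1],
    [0,0,2,0,0,0,1]
  ]
}}

```text
t: 3.5
eef_pos: [0.4456, -0.1117, 0.1926]
tool_rot: [-180.0, -0.0, -180.0]
contact_force: [-3.3, -1.1, 4.5]
opening: 0.004
grasp_force: 2.3
```

{"name": "jog_arm", "arguments": {
  "steps": [
    [0,0,0.7,0,0,0,1],
    [0,0,1.3,0,0,0,1],
    [0,0,1.3,0,0,0,1]
  ]
}}

```text
t: 3.8
eef_pos: [0.4456, -0.1116, 0.1913]
tool_rot: [-180.0, -0.0, -180.0]
contact_force: [-4.4, -0.9, 4.7]
opening: 0.005
grasp_force: 2.5
```

{"name": "jog_arm", "arguments": {
  "steps": [
    [0,0,0.7,0,0,0,1],
    [0,0,1.3,0,0,0,1],
    [0,0,1.3,0,0,0,1]
  ]
}}

```text
t: 4.1
eef_pos: [0.4456, -0.1116, 0.19]
tool_rot: [-180.0, -0.0, -180.0]
contact_force: [-3.8, -1.4, 4.8]
opening: 0.004
grasp_force: 2.5
```

{"name": "jog_arm", "arguments": {
  "steps": [
    [0,0,0.7,0,0,0,1],
    [0,0,1.3,0,0,0,1],
    [0,0,1.3,0,0,0,1]
  ]
}}

```text
t: 4.4
eef_pos: [0.4455, -0.1116, 0.189]
tool_rot: [-180.0, -0.0, -180.0]
contact_force: [-4.5, -0.9, 7.4]
opening: 0.008
grasp_force: 4.1
```

{"name": "jog_arm", "arguments": {
  "steps": [
    [0,0,0.5,0,0,0,1],
    [0,0,0.5,0,0,0,1]
  ]
}}

```text
t: 4.6
eef_pos: [0.4455, -0.1116, 0.1888]
tool_rot: [-180.0, -0.0, -180.0]
contact_force: [-7.2, -0.1, 10.7]
opening: 0.006
grasp_force: 5.2
```

{"name": "jog_arm", "arguments": {
  "steps": [
    [0,0,-20,0,0,0,1],
    [0,0,-60,0,0,0,1],
    [-2,25,-90,0,0,0,0.5],
    [-10,70,-95,0,0,0,0.5],
    [-20,117,-95,0,0,0,0.5],
    [-30,164,-90,0,0,0,0.5],
    [-40,211,-80,0,0,0,0.5],
    [-50,257,-65,0,0,0,0.5]
  ]
}}

```text
t: 5.4
eef_pos: [0.4966, 0.1482, 0.2536]
tool_rot: [179.9, 0.2, -180.0]
contact_force: [0.9, -0.5, 1.2]
opening: 0.49
grasp_force: 0.0
```

{"name": "jog_arm", "arguments": {
  "steps": [
    [-4,43,15,0,0,0,0.5],
    [-4,43,15,0,0,0,0.5],
    [-4,43,15,0,0,0,0.5]
  ]
}}

```text
t: 5.7
eef_pos: [0.4993, 0.1895, 0.2374]
tool_rot: [180.0, -0.0, -179.9]
contact_force: [0.0, -0.0, 0.4]
opening: 0.501
grasp_force: 0.0
```

```bash
python3 - <<'E'
from h import *
t=cam('top'); s=cam('side')
st=r.read_state(); print(st['t'],st['eef_pos'],st['opening'])
a=cv2.resize(t['img'][185:265,215:395],None,fx=4,fy=4,interpolation=cv2.INTER_CUBIC)[:300,:720]
b=cv2.resize(s['img'][150:250,250:350],None,fx=3,fy=3,interpolation=cv2.INTER_CUBIC)
C=np.zeros((600,800,3),np.uint8); C[:300,:720]=a; C[300:600,:300]=b
c=cv2.resize(t['img'][185:245,335:400],None,fx=5,fy=5,interpolation=cv2.INTER_CUBIC); C[300:600,320:645]=c
cv2.imwrite('pics/c2.png',C)
E
```

```text
5.8 [0.49996723 0.18795928 0.2385675 ] 0.49682959000786936
```

View pics/c2.png

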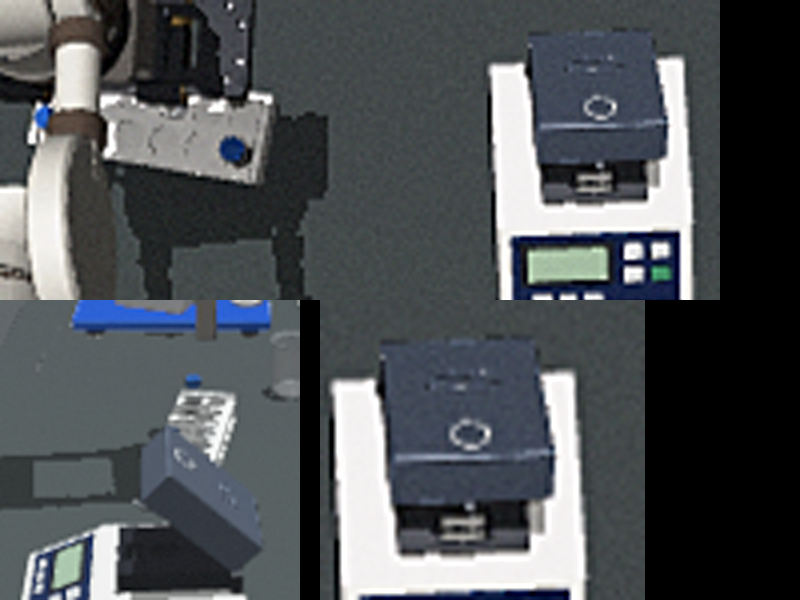

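The lid is about halfway up and still rising. The gripper is over the rack, which it hides partly; the slot shows under the lid.

{"name": "jog_arm", "arguments": {
  "steps": [
    [0,2,40,0,0,0,0.5],
    [0,2,75,0,0,0,0.5],
    [0,2,98,0,0,0,0.5],
    [0,2,108,0,0,0,0.5],
    [0,2,108,0,0,0,0.5],
    [0,2,108,0,0,0,0.9],
    [0,2,108,0,0,0,1],
    [0,2,108,0,0,0,1]
  ],
  "grip_force": 8
}}

```text
t: 6.6
eef_pos: [0.5005, 0.1906, 0.1317]
tool_rot: [180.0, 0.2, -180.0]
contact_force: [-0.1, 0.1, -0.9]
opening: 0.262
grasp_force: 0.0
```

{"name": "jog_arm", "arguments": {
  "steps": [
    [0,0,0,0,0,0,1],
    [0,0,0,0,0,0,1],
    [0,0,0,0,0,0,1]
  ]
}}

```text
t: 6.9
eef_pos: [0.5003, 0.1906, 0.1312]
tool_rot: [180.0, 0.1, -180.0]
contact_force: [0.3, -0.5, 5.2]
opening: 0.202
grasp_force: 8.0
```

{"name": "jog_arm", "arguments": {
  "steps": [
    [0,0,0,0,0,0,0.65],
    [0,0,0,0,0,0,0.65],
    [0,0,-3,0,0,0,0.65],
    [0,0,-6,0,0,0,0.65],
    [0,0,-6,0,0,0,1],
    [0,0,-6,0,0,0,1],
    [0,0,-6,0,0,0,1],
    [0,0,-6,0,0,0,1]
  ]
}}

```text
t: 7.7
eef_pos: [0.4998, 0.1906, 0.1365]
tool_rot: [180.0, 0.0, -180.0]
contact_force: [-0.2, 0.9, 1.4]
opening: 0.189
grasp_force: 14.5
```

{"name": "jog_arm", "arguments": {
  "steps": [
    [0,0,-6,0,0,0,1],
    [0,0,-6,0,0,0,1],
    [0,0,-6,0,0,0,1]
  ]
}}

```text
t: 8.0
eef_pos: [0.4997, 0.1905, 0.1425]
tool_rot: [-180.0, 0.0, -180.0]
contact_force: [0.3, -0.5, 0.6]
opening: 0.184
grasp_force: 14.3
```

{"name": "jog_arm", "arguments": {
  "steps": [
    [0,0,-15,0,0,0,1],
    [0,0,-40,0,0,0,1],
    [0,0,-75,0,0,0,1],
    [0,0,-105,0,0,0,1],
    [6,-40,-120,0,0,0,1],
    [12,-80,-120,0,0,0,1],
    [16,-110,-120,0,0,0,1],
    [16,-110,-120,0,0,0,1]
  ]
}}

```text
t: 8.8
eef_pos: [0.4835, 0.0779, 0.2635]
tool_rot: [-179.9, 0.1, 179.8]
contact_force: [0.7, -0.2, -0.5]
opening: 0.183
grasp_force: 14.3
```

```bash
python3 - <<'E'
from h import *
t=cam('top'); s=cam('side')
st=r.read_state(); e=st['eef_pos']; print(st['t'],e,st['opening'],st['grasp_force'])
u,v=proj(s,e+[0,0,-.1]).astype(int); print(u,v)
x0,y0=max(u-35,0),v-40
C=np.zeros((600,800,3),np.uint8)
C[:400,:400]=cv2.resize(s['img'][y0:y0+67,x0:x0+67],(400,400),interpolation=cv2.INTER_CUBIC)
C[:400,410:800]=cv2.resize(t['img'][170:248,330:406],(390,400),interpolation=cv2.INTER_CUBIC)
cv2.imwrite('pics/c3.png',C); cv2.imwrite('pics/top3.png',t['img']); print(x0,y0)
# expected well mouth
x=np.array([.998,.059]);p=np.array([.4452,-.1155])+.028*x; print(p,proj(t,[*p,.078]))
E
```

```text
8.9 [0.48372631 0.08039006 0.26310087] 0.18413180491306885 14.329155832529068
311 168
276 128
[ 0.473144 -0.113848] [363.4905961  220.28767188]
```

View pics/c3.png

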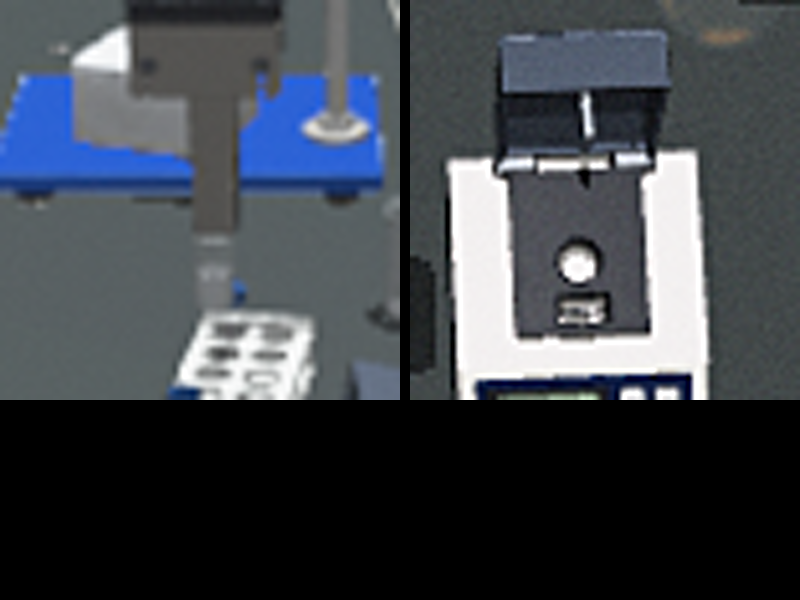

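The left crop shows the vial held upright and centred under the finger. The right crop shows the lid fully up and the well hole at about top pixel (363,221).

```bash
python3 - <<'E'
from h import *
t=cam('top'); s=cam('side')
for n,c,(x0,y0,x1,y1) in (('top',t,(350,205,376,236)),('side',s,(270,205,330,250))):
    g=cv2.cvtColor(c['img'],cv2.COLOR_BGR2GRAY)[y0:y1,x0:x1]
    if n=='top':
        print(g[10:22,6:22]); m=(g>110).astype(np.uint8)
        k,l,st,ce=cv2.connectedComponentsWithStats(m)
        for i in range(1,k): print(ce[i]+[x0,y0],st[i])
for px in((362.7,220.7),(363.1,220.9)): print(plane(t,*px,.078).round(4))
# latch slot centre + plinth edges for check
k=lambda u,v:(330+(u-410)*76/390,170+v*78/400)
print('slot',plane(t,*k(582,312),.078).round(4)); 
for q in((513,178),(642,178),(650,330),(517,336)): print('plinth',plane(t,*k(*q),.078).round(4))
e=r.read_state()['eef_pos']; print(e)
for z in(.12,.125,.13,.135,.14): print(z,proj(s,e-[0,0,z]).round(1))
E
```

```text
[[ 81  79  85  86  79  72  78  78  80  82  81  80  77  81  72  73]
 [ 85  82  85  82  80  37  41  38  54  72  84  81  77  77  84  80]
 [ 85  80  86  72  42  29  33  16   7  12  75  86  86  77  73  78]
 [ 80  84  84  24  57 123 125 110  74  23  20  75  82  80  81  81]
 [ 82  83  61  75 156 194 186 194 144  94  12  47  82  82  78  80]
 [ 81  83  56 121 181 255 255 255 195 168  31  39  78  74  81  79]
 [ 86  85  35 153 255 251 245 247 255 255  59  40  81  84  76  74]
 [ 79  86  76 122 255 251 245 245 253 255  54  58  83  82  82  75]
 [ 83  81  79  27 255 255 253 254 254 229  64  76  78  82  80  78]
 [ 84  78  81  73  19 194 255 255 139 100  78  81  83  80  81  81]
 [ 88  84  84  85  80  53  47  29  44  73  82  82  84  79  83  81]
 [ 83  90  80  80  80  76  75  76  80  78  73  72  73  82  83  78]]
[375. 208.] [25  0  1  7  7]
[362.10526316 221.21052632] [ 9 13  7  7 38]
[363.36 230.48] [ 9 24  9  4 25]
[350.  233.5] [ 0 27  1  4  4]
[357. 235.] [ 6 30  3  1  3]
[370.5 235. ] [16 30 10  1 10]
[ 0.4719 -0.1117  0.078 ]
[ 0.4714 -0.1128  0.078 ]
slot [ 0.444  -0.1142  0.078 ]
plinth [ 0.5159 -0.0762  0.078 ]
plinth [ 0.5174 -0.1459  0.078 ]
plinth [ 0.4353 -0.1505  0.078 ]
plinth [ 0.4303 -0.0796  0.078 ]
[0.48370987 0.08130541 0.26268908]
0.12 [311.7 174.8]
0.125 [311.7 176.4]
0.13 [311.8 178.1]
0.135 [311.8 179.7]
0.14 [311.8 181.3]
```

{"name": "jog_arm", "arguments": {
  "steps": [
    [3,-45,0,0,0,0,1],
    [6,-90,0,0,0,0,1],
    [9,-135,0,0,0,0,1],
    [11.7,-175,0,0,0,0,1],
    [11.7,-193,10,0,0,0,1],
    [11.7,-193,30,0,0,0,1],
    [11.7,-193,40,0,0,0,1],
    [11.7,-193,40,0,0,0,1]
  ]
}}

```text
t: 9.8
eef_pos: [0.4713, -0.1111, 0.2206]
tool_rot: [179.9, -0.2, -179.9]
contact_force: [0.1, 0.5, -0.8]
opening: 0.184
grasp_force: 14.3
```

{"name": "jog_arm", "arguments": {
  "steps": [
    [0,0,3,0,0,0,1],
    [0,0,6,0,0,0,1],
    [0,0,9,0,0,0,1],
    [0,0,11,0,0,0,1],
    [0,0,13,0,0,0,1],
    [0,0,13,0,0,0,1]
  ]
}}

```text
t: 10.4
eef_pos: [0.4718, -0.1124, 0.2091]
tool_rot: [180.0, -0.0, -180.0]
contact_force: [-0.2, -0.6, -0.4]
opening: 0.182
grasp_force: 14.3
```

{"name": "jog_arm", "arguments": {
  "steps": [
    [0,0,2,0,0,0,1],
    [0,0,4,0,0,0,1],
    [0,0,6,0,0,0,1],
    [0,0,8,0,0,0,1],
    [0,0,8,0,0,0,1]
  ]
}}

```text
t: 10.9
eef_pos: [0.4718, -0.1124, 0.2009]
tool_rot: [180.0, -0.0, -180.0]
contact_force: [0.2, 0.4, 0.3]
opening: 0.184
grasp_force: 14.3
```

{"name": "jog_arm", "arguments": {
  "steps": [
    [0,0,3,0,0,0,1],
    [0,0,6,0,0,0,1],
    [0,0,9,0,0,0,1],
    [0,0,12,0,0,0,1],
    [0,0,15,0,0,0,1],
    [0,0,17,0,0,0,1],
    [0,0,18,0,0,0,1]
  ]
}}

```text
t: 11.6
eef_pos: [0.4719, -0.1125, 0.183]
tool_rot: [180.0, -0.0, -180.0]
contact_force: [-0.2, 0.3, 0.9]
opening: 0.189
grasp_force: 14.3
```

{"name": "jog_arm", "arguments": {
  "steps": [
    [0,0,1.5,0,0,0,1],
    [0,0,3,0,0,0,1],
    [0,0,4,0,0,0,1],
    [0,0,4,0,0,0,1]
  ]
}}

```text
t: 12.0
eef_pos: [0.4719, -0.1125, 0.1792]
tool_rot: [180.0, -0.0, -180.0]
contact_force: [-0.0, 0.2, -0.5]
opening: 0.188
grasp_force: 14.3
```

{"name": "jog_arm", "arguments": {
  "steps": [
    [0,0,1,0,0,0,1],
    [0,0,2,0,0,0,1],
    [0,0,3,0,0,0,1],
    [0,0,3,0,0,0,1]
  ]
}}

```text
t: 12.4
eef_pos: [0.4719, -0.1125, 0.1762]
tool_rot: [180.0, -0.0, -180.0]
contact_force: [0.4, -0.1, 0.0]
opening: 0.182
grasp_force: 14.3
```

{"name": "jog_arm", "arguments": {
  "steps": [
    [0,0,1,0,0,0,1],
    [0,0,2,0,0,0,1],
    [0,0,2,0,0,0,1]
  ]
}}

```text
t: 12.7
eef_pos: [0.4721, -0.1126, 0.1745]
tool_rot: [-180.0, 0.0, -180.0]
contact_force: [0.2, -0.1, 1.6]
opening: 0.184
grasp_force: 14.5
```

{"name": "jog_arm", "arguments": {
  "steps": [
    [0,0,0.5,0,0,0,1],
    [0,0,0.5,0,0,0,0.6],
    [0,0,0.5,0,0,0,0.6],
    [0,0,0,0,0,0,0.6],
    [0,0,-20,0,0,0,0.6],
    [0,0,-50,0,0,0,0.6],
    [0,0,-90,0,0,0,0.6],
    [0,110,-120,0,0,0,1]
  ]
}}

```text
t: 13.5
eef_pos: [0.4738, -0.0678, 0.2818]
tool_rot: [-179.7, 0.4, 179.6]
contact_force: [1.6, 0.6, 0.3]
opening: 0.335
grasp_force: 0.0
```

```bash
python3 - <<'E'
from h import *
t=cam('top'); s=cam('side')
st=r.read_state(); print(st['t'],st['eef_pos'],st['opening'],st['contact_force'])
C=np.zeros((480,800,3),np.uint8)
C[:400,:400]=cv2.resize(s['img'][190:270,255:335],(400,400),interpolation=cv2.INTER_CUBIC)
C[:400,410:800]=cv2.resize(t['img'][170:248,330:406],(390,400),interpolation=cv2.INTER_CUBIC)
cv2.imwrite('pics/c4.png',C)
p=[.472,-.1125]
for z in(.044,.078,.097): print(z,(proj(s,[*p,z])-[255,190])*5,(proj(t,[*p,z])-[330,170])*5.13+[410,0])
E
```

```text
13.6 [ 0.47277624 -0.06146195  0.28000235] 0.24765830953303433 [ 0.18042452 -0.28089653 -0.80706358]
0.044 [250.1783584  266.55537415] [574.8988158  267.30434017]
0.078 [248.50454786 207.62187691] [579.27530725 260.03255275]
0.097 [247.54291169 173.76345584] [581.84660533 255.76019594]
```

View pics/c4.png

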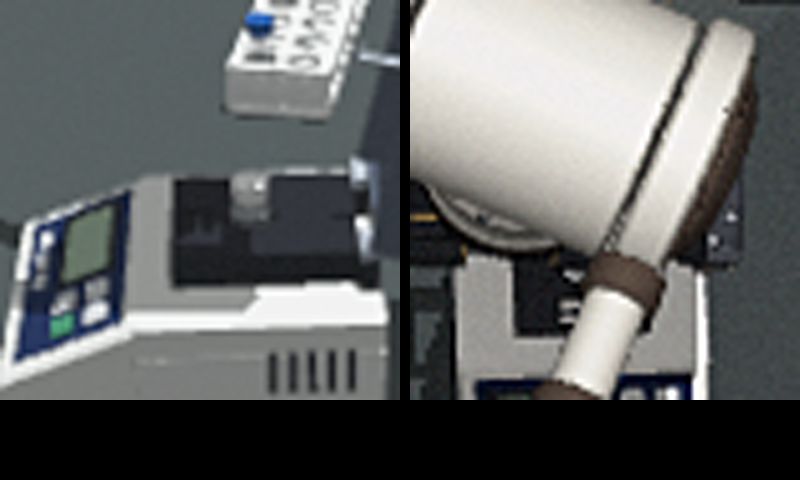

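The left crop shows the vial standing in the well with its cap at the expected row (about 172), so it is seated. The lid is fully up, and next I go behind it.

{"name": "jog_arm", "arguments": {
  "steps": [
    [0,0,-20,0,0,0,1],
    [-35,-13,-25,0,0,0,1],
    [-80,-30,-25,0,0,0,1],
    [-120,-44,-25,0,0,0,1],
    [-129,-46.5,-25,0,0,0,1],
    [-129,-46.5,-25,0,0,0,1],
    [-129,-46.5,0,0,0,0,1],
    [-129,-46.5,20,0,0,0,1]
  ]
}}

```text
t: 14.4
eef_pos: [0.5996, -0.1103, 0.2569]
tool_rot: [180.0, -0.0, -180.0]
contact_force: [-0.1, 0.7, -0.7]
opening: 0.007
grasp_force: 0.0
```

{"name": "jog_arm", "arguments": {
  "steps": [
    [0,0,12,0,0,0,1],
    [0,0,24,0,0,0,1],
    [0,0,27,0,0,0,1],
    [3,0,27,0,0,0,1],
    [6,0,27,0,0,0,1],
    [9,0,27,0,0,0,1],
    [12,0,27,0,0,0,1],
    [14,0,27,0,0,0,1]
  ]
}}

```text
t: 15.2
eef_pos: [0.5874, -0.1109, 0.2314]
tool_rot: [-180.0, 0.1, -180.0]
contact_force: [1.9, 0.2, 2.4]
opening: 0.005
grasp_force: 1.2
```

{"name": "jog_arm", "arguments": {
  "steps": [
    [4,0,-3,0,0,0,1],
    [8,0,-6,0,0,0,1],
    [12,0,-8.5,0,0,0,1],
    [16,0,-11.5,0,0,0,1],
    [20,0,-14.3,0,0,0,1],
    [24,0,-15.5,0,0,0,1],
    [28,0,-16.5,0,0,0,1],
    [32,0,-17.5,0,0,0,1]
  ]
}}

```text
t: 16.0
eef_pos: [0.555, -0.1111, 0.2485]
tool_rot: [-179.9, 0.1, -180.0]
contact_force: [2.5, -1.4, 0.2]
opening: 0.007
grasp_force: 1.4
```

{"name": "jog_arm", "arguments": {
  "steps": [
    [4,0,-1,0,0,0,1],
    [8,0,-1.5,0,0,0,1],
    [12,0,-1.9,0,0,0,1],
    [16,0,-2.1,0,0,0,1],
    [20,0,-2.1,0,0,0,1],
    [24,0,-2,0,0,0,1],
    [28,0,-1.5,0,0,0,1],
    [32,0,-1,0,0,0,1]
  ]
}}

```text
t: 16.8
eef_pos: [0.5226, -0.1108, 0.249]
tool_rot: [-180.0, 0.0, -180.0]
contact_force: [2.6, -3.0, 2.1]
opening: 0.005
grasp_force: 1.7
```

{"name": "jog_arm", "arguments": {
  "steps": [
    [4,0,0.2,0,0,0,1],
    [8,0,0.5,0,0,0,1],
    [12,0,1,0,0,0,1],
    [16,0,1.6,0,0,0,1],
    [20,0,2.3,0,0,0,1],
    [24,0,3.4,0,0,0,1],
    [28,0,4.8,0,0,0,1],
    [32,0,6.5,0,0,0,1]
  ]
}}

```text
t: 17.6
eef_pos: [0.4907, -0.1107, 0.2424]
tool_rot: [-180.0, 0.0, -180.0]
contact_force: [2.3, -0.1, 1.2]
opening: 0.006
grasp_force: 1.2
```

{"name": "jog_arm", "arguments": {
  "steps": [
    [4,0,1.7,0,0,0,1],
    [8,0,3.7,0,0,0,1],
    [12,0,5.7,0,0,0,1],
    [15,0,8,0,0,0,1],
    [18,0,10.6,0,0,0,1],
    [21,0,13,0,0,0,1],
    [24,0,15.2,0,0,0,1],
    [26.4,0,17,0,0,0,1]
  ]
}}

```text
t: 18.4
eef_pos: [0.4642, -0.1107, 0.2252]
tool_rot: [180.0, -0.0, -180.0]
contact_force: [1.6, -2.0, 2.5]
opening: 0.008
grasp_force: 1.1
```

{"name": "jog_arm", "arguments": {
  "steps": [
    [2.5,0,2.8,0,0,0,1],
    [5,0,5.6,0,0,0,1],
    [7.5,0,8.5,0,0,0,1],
    [9.5,0,11,0,0,0,1],
    [11.2,0,13.5,0,0,0,1],
    [13,0,16.5,0,0,0,1],
    [14.7,-1,19.5,0,0,0,1],
    [16.2,-1,22,0,0,0,1]
  ]
}}

```text
t: 19.2
eef_pos: [0.4481, -0.1116, 0.2031]
tool_rot: [180.0, -0.0, -180.0]
contact_force: [1.5, 0.2, 2.1]
opening: 0.007
grasp_force: 1.2
```

{"name": "jog_arm", "arguments": {
  "steps": [
    [0.5,0,1.5,0,0,0,1],
    [1,0,3,0,0,0,1],
    [1.5,-0.5,4.5,0,0,0,1],
    [2,-1,6,0,0,0,1],
    [2,-1,7.5,0,0,0,1],
    [2,-1,9,0,0,0,1],
    [2,-1,9,0,0,0,1]
  ]
}}

```text
t: 19.9
eef_pos: [0.4458, -0.1128, 0.194]
tool_rot: [180.0, -0.1, -180.0]
contact_force: [-3.2, 1.3, 4.2]
opening: 0.005
grasp_force: 2.1
```

{"name": "jog_arm", "arguments": {
  "steps": [
    [0,0,0.7,0,0,0,1],
    [0,0,1.3,0,0,0,1],
    [0,0,2,0,0,0,1],
    [0,0,2,0,0,0,1]
  ]
}}

```text
t: 20.3
eef_pos: [0.4462, -0.1129, 0.1924]
tool_rot: [-180.0, -0.0, -180.0]
contact_force: [-4.2, -0.4, 4.7]
opening: 0.002
grasp_force: 2.4
```

{"name": "jog_arm", "arguments": {
  "steps": [
    [0,0,0.7,0,0,0,1],
    [0,0,1.3,0,0,0,1],
    [0,0,1.3,0,0,0,1]
  ]
}}

```text
t: 20.6
eef_pos: [0.4462, -0.1129, 0.1911]
tool_rot: [-180.0, -0.0, -180.0]
contact_force: [-4.3, 0.3, 4.2]
opening: 0.004
grasp_force: 2.5
```

{"name": "jog_arm", "arguments": {
  "steps": [
    [0,0,0.5,0,0,0,1],
    [0,0,1,0,0,0,1],
    [0,0,1,0,0,0,1]
  ]
}}

```text
t: 20.9
eef_pos: [0.4463, -0.1129, 0.1902]
tool_rot: [-180.0, -0.0, -180.0]
contact_force: [-3.6, 0.1, 4.7]
opening: 0.007
grasp_force: 2.6
```

{"name": "jog_arm", "arguments": {
  "steps": [
    [0,0,0.5,0,0,0,1],
    [0,0,1,0,0,0,1],
    [0,0,1,0,0,0,1]
  ]
}}

```text
t: 21.2
eef_pos: [0.4462, -0.1129, 0.1894]
tool_rot: [-180.0, -0.0, -180.0]
contact_force: [-6.3, -0.6, 6.8]
opening: 0.004
grasp_force: 3.9
```

{"name": "jog_arm", "arguments": {
  "steps": [
    [0,0,0.5,0,0,0,1],
    [0,0,0.5,0,0,0,1]
  ]
}}

```text
t: 21.4
eef_pos: [0.4462, -0.1129, 0.1891]
tool_rot: [-180.0, -0.0, -180.0]
contact_force: [-7.6, -1.0, 9.0]
opening: 0.007
grasp_force: 4.9
```

{"name": "jog_arm", "arguments": {
  "steps": [
    [-0.2,0,0.3,0,0,0,1],
    [-0.2,0,0.3,0,0,0,1]
  ]
}}

```text
t: 21.6
eef_pos: [0.4462, -0.1129, 0.1889]
tool_rot: [-180.0, -0.1, -180.0]
contact_force: [-9.0, -0.6, 11.2]
opening: 0.005
grasp_force: 5.9
```

{"name": "jog_arm", "arguments": {
  "steps": [
    [0,0,-2,0,0,0,1],
    [0,0,-5,0,0,0,1],
    [0,0,-8,0,0,0,1],
    [0,0,-12,0,0,0,1],
    [0,0,-30,0,0,0,1],
    [0,20,-60,0,0,0,1],
    [0,65,-80,0,0,0,1],
    [0,110,-90,0,0,0,1]
  ]
}}

```text
t: 22.4
eef_pos: [0.4472, -0.002, 0.2806]
tool_rot: [-180.0, 0.2, 179.9]
contact_force: [1.0, 0.4, 1.1]
opening: 0.007
grasp_force: 0.0
```

{"name": "jog_arm", "arguments": {
  "steps": [
    [20,45,0,0,0,0,1],
    [40,90,0,0,0,0,1],
    [60,135,0,0,0,0,1],
    [80,180,0,0,0,0,1],
    [80,180,0,0,0,0,1],
    [80,180,0,0,0,0,1],
    [80,180,0,0,0,0,1],
    [80,180,0,0,0,0,1]
  ]
}}

```text
t: 23.2
eef_pos: [0.3672, 0.1761, 0.2783]
tool_rot: [-180.0, -0.0, 179.9]
contact_force: [-0.8, 0.3, -0.4]
opening: 0.006
grasp_force: 0.0
```

```bash
python3 - <<'E'
from h import *
t=cam('top'); s=cam('side')
st=r.read_state(); print(st['t'],st['eef_pos'],st['contact_force'])
C=np.zeros((600,800,3),np.uint8)
C[:400,:400]=cv2.resize(s['img'][180:280,250:350],(400,400),interpolation=cv2.INTER_CUBIC)
C[:400,410:800]=cv2.resize(t['img'][180:258,330:406],(390,400),interpolation=cv2.INTER_CUBIC)
C[400:600,:320]=t['img'][120:320:1,200:520]
cv2.imwrite('pics/c5.png',C)
E
```

```text
23.3 [0.36710367 0.17616372 0.27831085] [ 0.30021551 -0.01603152  0.1008726 ]
```

View pics/c5.png

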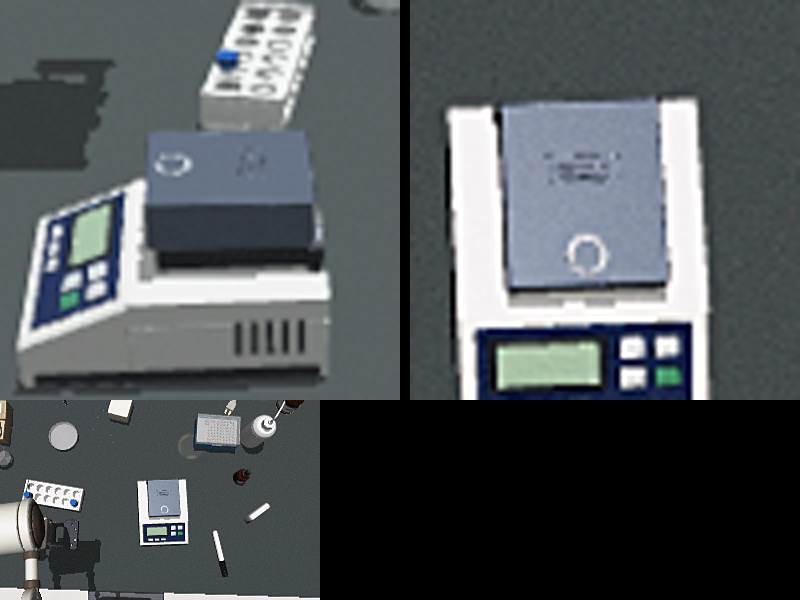

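The lid is shut and stays latched 1.5 s after release: the ring is back at its starting place, the front edge is level, and everything else stands where it was. I'm handing it in.

```bash
python3 -c "
from plant import r
print(r.sign_off())"
```

```text
the job is handed in; nothing more can be done
None
```

The white-capped vial is home in the meter's well and the lid is latched shut over it, handed in at 23 s; the highest force I read was about 14.4 N, on the closing press (limit 15 N), and nothing else on the bench was moved.

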